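# Knock the dies out of a riveting carriage

## Task

Unlock the red clamp lever, slide the die carriage until its white line meets the red knockout mark and lock it there; then throw the yellow-knobbed knockout lever fully over so that its pins poke every riveting die up out of its recess, and put all the dies (two or three) into the loose green pan on the bench. Afterwards throw the knockout lever fully back, unlock the clamp, slide the empty carriage to the yellow working mark and leave it locked there. Never unlock the clamp while the knockout pins are up, nor raise the pins with the clamp open, and leave the other tools where they lie.

Things in the scene. Friction and masses are not known exactly. Their poses are not given: they have to be found in the camera images.
- carriage_index (a point): Middle of the front top edge of the blue die carriage, at its white line, 96 mm above the bench. Axes are the rails': y along them (slide direction), x across, away from the robot, z up. The plate reaches 150 mm behind it (x), 45 mm to -y and 85 mm to +y; top at 96 mm, underside 60 mm. Rails under it, top at 60 mm, bed 460 x 170 mm. About 8 N slides it unlocked; locked it holds at 20 N.
- carriage_post (a point): Top centre of the upright steel grip post on the carriage, 18 mm in diameter, 50 mm tall standing on the plate (top 146 mm above the bench). It is 75 mm behind (x) and 68 mm to +y of carriage_index. Take hold of it to slide the carriage.
- carriage (a joint): Position of the carriage along the rails (m), growing to +y of the rail axes; 0 at the start; travel -0.135 to 0.115.
- clamp (a joint): Angle of the clamp lever (rad) about a vertical axis: 0 locked (handle along the rails to -y), 0.9 fully open (swung away from the robot, anticlockwise from above). Below 0.2 is locked, above 0.7 unlocked; its cam bites below about 0.6. Stays where it is left; takes about 3 to 5 N at the knob.
- clamp_knob (a point): Top centre of the clamp lever's upright red knob, 22 mm in diameter, 48 mm tall (86 to 134 mm above the bench), at 70 mm from the lever's axis; it moves with the lever. Below it there is a flat black arm, 76 to 84 mm above the bench.
- clamp_pivot (a point): Point on the clamp lever's vertical axis at the height of the knob's top; it rides on the carriage, 164 mm behind (x) carriage_index and level with it in y.
- ko_mark (a point): The red knockout mark: a 26 mm red tab with a white line, 61 mm above the bench in front of the front rail; this point is on the line, below the carriage edge; axes as the rails'. The carriage is at the mark when carriage_index and this point agree in y of these axes (within 4 mm).
- knock (a joint): Angle of the knockout lever (rad), about an axis along x of the rail axes: 0 at rest (leans to +y by 0.5 rad, pins down), 1.0 fully over (leans to -y by 0.5 rad, pins up). Above 0.85 is thrown, below 0.12 back. Stays where it is left; takes about 4 to 6 N at the knob.
- knock_knob (a point): Centre of the knockout lever's yellow knob, a block 44 mm long along the lever, 20 mm thick across (rail x, its flat faces) and 26 mm wide; 120 mm from the lever's axis and 30 mm in front (-x) of the carriage's front edge; it moves with the lever. 135 mm above the bench at both ends of its swing, 150 mm at mid-swing.
- knock_pivot (a point): Point on the knockout lever's axis, 30 mm above the bench, straight below the knob at mid-swing.
- work_mark (a point): The yellow working mark: a 26 mm yellow tab with a black line, 61 mm above the bench in front of the front rail; this point is on the line; axes as the rails'. The carriage is at the mark when carriage_index and this point agree in y (within 4 mm).
- die0: Riveting die (may be absent): steel block 24 x 24 mm, 30 mm tall, brass ring on top, 130 g. Origin at the centre of its underside, z up. Starts flush in a 25.2 mm square recess, 30 mm deep, open below through an 18 mm square access hole; recess 0 is centred 24 mm behind (x) carriage_index, level with it in y. Knocked out, it stands 22 mm above the plate.
- die1: Riveting die (may be absent): steel block 24 x 24 mm, 30 mm tall, brass ring on top, 130 g. Origin at the centre of its underside, z up. Starts flush in a 25.2 mm square recess, 30 mm deep, open below through an 18 mm square access hole; recess 1 is centred 58 mm behind (x) carriage_index, level with it in y. Knocked out, it stands 22 mm above the plate.
- die2: Riveting die (may be absent): steel block 24 x 24 mm, 30 mm tall, brass ring on top, 130 g. Origin at the centre of its underside, z up. Starts flush in a 25.2 mm square recess, 30 mm deep, open below through an 18 mm square access hole; recess 2 is centred 92 mm behind (x) carriage_index, level with it in y. Knocked out, it stands 22 mm above the plate.
- die3: Riveting die (may be absent): steel block 24 x 24 mm, 30 mm tall, brass ring on top, 130 g. Origin at the centre of its underside, z up. Starts flush in a 25.2 mm square recess, 30 mm deep, open below through an 18 mm square access hole; recess 3 is centred 126 mm behind (x) carriage_index, level with it in y. Knocked out, it stands 22 mm above the plate.
- pan: Green enamel pan, loose, open on top, 170 mm (its x) by 130 mm (its y), 34 mm high, walls 4 mm, floor 4 mm, 0.7 kg. Origin at the centre of its underside. Lies to the left or right of the rail bed.
- dolly: Cast iron bucking dolly, 100 x 55 mm, up to 52 mm high, origin at the centre of its underside. Bystander.
- rivetset: Nickelled rivet set standing upright, 34 mm in diameter, 75 mm tall, origin under its centre. Bystander.
- cleco: Ring-handled cleco pliers lying flat, 160 mm long, 13 mm high, origin at the joint. Bystander.
- tongs: Steel rivet tongs lying flat, 210 mm long, 13 mm high, origin at the joint. Bystander.
- tin: Closed grey tin, 64 mm in diameter, 70 mm tall, origin under its centre. Bystander.
- hammer: Hammer lying flat, 260 mm long. Bystander.

How it is judged:
On the way, in this order (a step that is already met when the one before it is completed fails the run):
1. the clamp is unlocked (value of joint clamp above 0.7 rad), for 0.1 s.
2. the carriage is locked at the red knockout mark (y of carriage_index in the frame of ko_mark between -0.004 and 0.004 m and value of joint clamp below 0.2 rad), for 0.2 s.
3. the knockout lever is thrown and every die stands proud of the carriage (all of step 2 and value of joint knock above 0.85 rad and z of each of die0, die1, die2, die3 in the frame of carriage_index above -0.015 m), for 0.2 s.
4. all the dies lie in the green pan (x of die0 in the frame of pan between -0.081 and 0.081 m and y of die0 in the frame of pan between -0.061 and 0.061 m and z of die0 in the frame of pan between -0.005 and 0.034 m and x of die1 in the frame of pan between -0.081 and 0.081 m and y of die1 in the frame of pan between -0.061 and 0.061 m and z of die1 in the frame of pan between -0.005 and 0.034 m and x of die2 in the frame of pan between -0.081 and 0.081 m and y of die2 in the frame of pan between -0.061 and 0.061 m and z of die2 in the frame of pan between -0.005 and 0.034 m and x of die3 in the frame of pan between -0.081 and 0.081 m and y of die3 in the frame of pan between -0.061 and 0.061 m and z of die3 in the frame of pan between -0.005 and 0.034 m), for 0.2 s.
At the end, for the whole second after the job is handed in: The carriage's line is within 4 mm of the yellow working mark along the rails, the clamp is locked (below 0.2 rad), the knockout lever is back (below 0.12 rad), the pan stands flat on the bench and every die present rests inside it (all of step 4 and y of carriage_index in the frame of work_mark between -0.004 and 0.004 m and value of joint clamp below 0.2 rad and value of joint knock below 0.12 rad and angle between pan's own z axis and vertical below 0.1 rad and linear speed of each of die0, die1, die2, die3 below 0.05 m/s and height (world z) of pan between -0.01 and 0.01 m); the robot touches nothing.
It fails at once if the knockout pins are up while the clamp is open (value of joint knock above 0.3 rad and value of joint clamp above 0.4 rad).
It fails at once if one of the other tools (dolly, rivet set, pliers, tongs, tin, hammer) is moved more than 3 cm (distance of any of dolly, rivetset, cleco, tongs, tin, hammer from where it was at the start of the episode above 0.03 m).
Of die0, die1, die2, die3 only 2 to 3 are there at a start; the rules pass over those that are not, and their reading is None.
At some moment in a run one of pan may be knocked a few centimetres aside while the robot is not near it.
It also fails if it takes over 210 s, if anything falls off the work surface, if the arm or the gripper's body presses on something with over 40 N, if the wrist force passes 120 N, or if a joint passes its speed limit or range.

## Robot

A 6-joint arm with a two-finger parallel gripper is mounted at the origin on the work surface. World frame = base frame: x ahead of the robot, y to its left, z up, the work surface at z = 0. Lengths are in m, angles in rad, forces in N, time in s.
With the tool pointing down it reaches from about 0.275 to 0.825 m from the base axis. Payload 4.9 kg.
Tool frame: the origin (TCP) lies midway between the tips of the shut fingers; the grasp point (between the pads) lies 19 mm behind it (bot.grip_depth is the distance from the TCP to the grasp point, in m); y points along the fingers, x is the direction in which the jaws open and shut, and the axes are right-handed (so a half turn about y gives the same grasp; the last joint's range is limited). The gripper opens to 85 mm and grips with 20 to 120 N. Pads are 22 mm wide; open, the fingers measure 114 mm over their backs; the gripper's body (76 mm by 85 mm) begins 54 mm behind the grasp point. The pads swing forward as they close: fully open they stand 13 mm farther back than shut.
Start: joints at [-1.473, 0.326, -0.193, 1.052, 0, 1.437], TCP at [0.126, -0.535, 0.231] pointing down, gripper open.
Joint ranges: [-2.65, 2.65], [-0.97, 1.79], [-1.3, 1.35], [-1.93, 2.1], [-1.47, 1.37], [-3.14, 3.14]. Speed limits (rad/s): [2.57, 2.57, 3.14, 3.14, 3.14, 3.14].

## Interface

Orientations are given as a unit quaternion [w, x, y, z].
In Python, from cell import bot gives the robot as it stands. Calls block until the motion is done:
- bot.move_pose(position, orientation): joint-space move of the TCP to a pose.
- bot.move_linear(position, speed=0.15, rotation=None, until_force=None): straight line of the TCP; rotation=None keeps the orientation; speed is the mean speed in m/s. With until_force (N) it stops when the force on the tool has changed by that much, and returns True; else False.
- bot.goto_joints(angles): joint-space move.
- bot.set_gripper(opening, grasp_force=None): opening from 0.0 (shut) to 1.0 (fully open); grasp_force is the grip in N (None keeps the last); returns when the fingers have stopped.
- bot.wait(seconds).
- bot.solve_ik(position, orientation): joint angles nearest the present ones, or None.
- bot.camera(name): name is "side" or "top" or "wrist"; returns the picture (400x640x3 uint8, red, green, blue); there is no depth.
- bot.calibration(name): a dict with "mtx" (3x3 intrinsics, pixels), "extrinsics" (4x4, takes a point from world to camera coordinates); the wrist camera has in their place "hand_eye" (4x4, takes a point from camera to tool coordinates, whose origin is the TCP and whose axes are the tool frame's). Camera axes: x right, y down, z forward; pixel columns grow to the right and rows downward; lengths in m; the calibration is good to about 2 mm. A picture is of the moment at which its call begins: read the wrist's pose just before it. calibration takes no time and is no camera call.
A pose or a line that the arm cannot do raises bot.PlanningError and nothing moves.
- bot.close_job(): hands the job in, once; it reports no verdict.
Trained networks look in the newest picture that a camera, given by its name, has taken for a name from the list of things; names that differ only in an ending like _2 or _b are one class to them, and where a whole thing is asked for, a point or a joint stands for the part that bears it (a point fixed in the world has none). Each returns a list of dicts, best first, with "confidence" (0 to 1); they miss things now and then, are a little off and sometimes report something else, mostly with a low value. They report only what shows in the picture. A call takes as long as a camera call.
- bot.search_frame(camera, thing): "bbox" ([left, top, width, height] in pixels, round what is visible of it).
Readings, each from a call of its own:
- bot.read_clock(): time.
- bot.read_joint_positions(): joint angles.
- bot.read_joint_vel(): joint speeds.
- bot.read_joint_efforts(): joint torques, N m.
- bot.read_position(): TCP position.
- bot.read_tool_rot(): TCP orientation.
- bot.read_ft_force(): force on the tool from outside, world axes, zero at the start.
- bot.read_moment(): the same for the moment, N m.
- bot.read_gripper_width(): opening from 0.0 (shut) to 1.0 (fully open).
Only numpy, scipy, OpenCV 4.12 (cv2) and the standard library are available. Lean on these libraries where they do the work, as an engineer would, in place of code of your own. Each camera call takes 0.05 s, during which the arm holds its last target.

## Working session

There is one attempt and no reset: what is moved stays moved. The work goes in short steps, each a Python script; the robot and the scene stay as the last script left them, time stands still between calls to the robot, and variables do not carry over. Pictures are saved under pics/ and viewed, and the job is handed in when it is done.

```bash
mkdir -p pics; ls; cat > shot.py <<'E'
import cv2,sys
from cell import bot
def shot(cam,name):
    im=bot.camera(cam); cv2.imwrite(f'pics/{name}.png',im[:,:,::-1]); return im
E
python3 - <<'E'
from shot import *
for c in ['side','top']:
    shot(c,c+'0')
    k=bot.calibration(c);print(c,k['mtx'].round(1).tolist(),k['extrinsics'].round(4).tolist())
    for t in ['carriage_index','carriage_post','clamp_knob','clamp_pivot','ko_mark','work_mark','knock_knob','knock_pivot','die0','die1','die2','die3','pan']:
        print(t,[( [round(v) for v in d['bbox']],round(d['confidence'],2)) for d in bot.search_frame(c,t)[:4]])
shot('wrist','w0');print(bot.calibration('wrist'))
print(bot.read_position(),bot.read_tool_rot(),bot.read_clock())
E
```

```text
pics
side [[488.6, 0.0, 324.1], [0.0, 488.6, 201.8], [0.0, 0.0, 1.0]] [[0.9862, -0.1657, 0.0039, -0.544], [-0.1252, -0.7599, -0.6379, 0.1503], [0.1087, 0.6286, -0.7701, 1.199], [0.0, 0.0, 0.0, 1.0]]
carriage_index [([283, 170, 89, 71], 0.63), ([273, 340, 99, 59], 0.5)]
carriage_post [([283, 177, 90, 61], 0.62), ([279, 209, 15, 62], 0.55)]
clamp_knob [([357, 207, 14, 25], 0.54), ([382, 185, 45, 82], 0.52), ([276, 192, 9, 16], 0.39)]
clamp_pivot [([288, 171, 83, 71], 0.74), ([275, 213, 87, 71], 0.63)]
ko_mark []
work_mark []
knock_knob [([277, 208, 19, 64], 0.67), ([354, 208, 20, 22], 0.63)]
knock_pivot [([274, 212, 86, 69], 0.63), ([288, 173, 85, 66], 0.2), ([378, 185, 50, 84], 0.16)]
die0 [([381, 186, 44, 85], 0.56), ([276, 212, 20, 61], 0.48), ([324, 203, 10, 9], 0.45), ([297, 209, 10, 9], 0.4)]
die1 [([381, 186, 44, 85], 0.56), ([276, 212, 20, 61], 0.48), ([324, 203, 10, 9], 0.45), ([297, 209, 10, 9], 0.4)]
die2 [([381, 186, 44, 85], 0.56), ([276, 212, 20, 61], 0.48), ([324, 203, 10, 9], 0.45), ([297, 209, 10, 9], 0.4)]
die3 [([381, 186, 44, 85], 0.56), ([276, 212, 20, 61], 0.48), 
[... 868 characters left out ...]
e3 [([311, 196, 9, 9], 0.65), ([233, 261, 65, 23], 0.37)]
pan [([431, 198, 58, 72], 0.71)]
{'mtx': array([[353.40807586,   0.        , 324.20369681],
       [  0.        , 353.40807586, 199.76867129],
       [  0.        ,   0.        ,   1.        ]]), 'hand_eye': array([[ 9.99999094e-01, -2.37476580e-04,  1.32463858e-03,
         8.46386136e-04],
       [-1.32976834e-03, -3.25645069e-01,  9.45491153e-01,
        -1.43118734e-01],
       [ 2.06830015e-04, -9.45492058e-01, -3.25645090e-01,
         8.38420337e-02],
       [ 0.00000000e+00,  0.00000000e+00,  0.00000000e+00,
         1.00000000e+00]])}
[ 0.12635987 -0.53530544  0.23128302] [-0.55445838  0.55445957 -0.43883745  0.43883048] 1.45
```

View pics/top0.png

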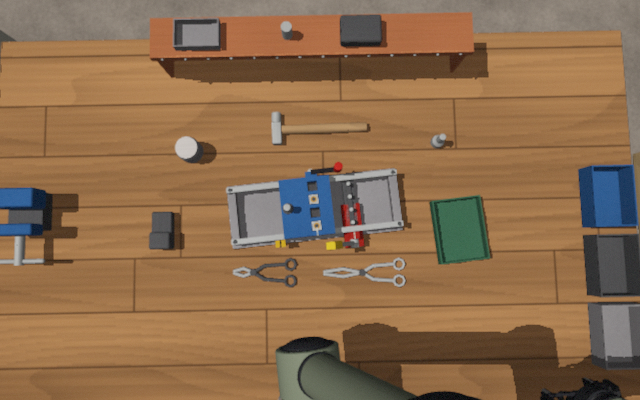

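View pics/side0.png

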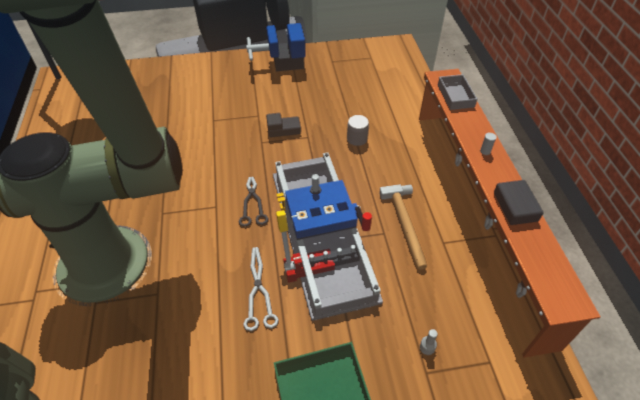

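View pics/w0.png

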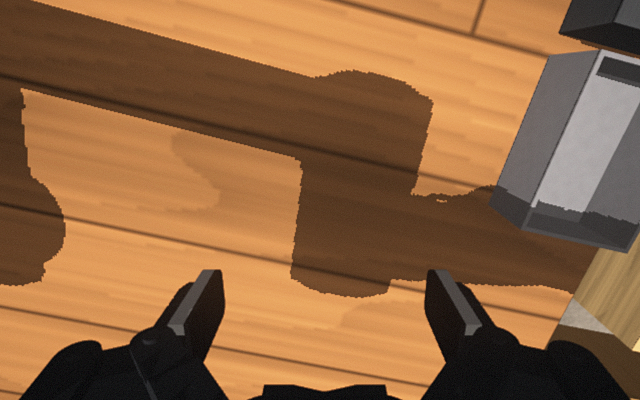

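```bash
cat >> shot.py <<'E'
import numpy as np
from scipy.spatial.transform import Rotation as Ro
def q_of(psi, tilt=0):
    c,s=np.cos(psi),np.sin(psi)
    R=np.array([[c,0,-s],[s,0,c],[0,-1,0]])
    q=Ro.from_matrix(R).as_quat(); return np.array([q[3],q[0],q[1],q[2]])
def toolT():
    p=np.array(bot.read_position()); q=np.array(bot.read_tool_rot())
    T=np.eye(4);T[:3,:3]=Ro.from_quat([q[1],q[2],q[3],q[0]]).as_matrix();T[:3,3]=p;return T
def extr(cam,T=None):
    k=bot.calibration(cam)
    if cam=='wrist': return k['mtx'],np.linalg.inv(T@k['hand_eye'])
    return k['mtx'],k['extrinsics']
def px2w(K,E,uv,z):
    uv=np.atleast_2d(np.array(uv,float));C=np.linalg.inv(E)
    d=np.c_[(uv[:,0]-K[0,2])/K[0,0],(uv[:,1]-K[1,2])/K[1,1],np.ones(len(uv))]@C[:3,:3].T
    o=C[:3,3]; return o+d*((z-o[2])/d[:,2])[:,None]
def w2px(K,E,P):
    P=np.atleast_2d(P);c=P@E[:3,:3].T+E[:3,3];u=c@K.T;return u[:,:2]/u[:,2:]
def wshot(name):
    T=toolT();im=shot('wrist',name);np.save(f'pics/{name}.npy',T);return im,T
E
python3 - <<'E'
from shot import *
K,E=extr('top')
for n,uv,z in [('post',(287,207),.146),('idx',(310,241),.096),('clamp',(338,167),.134),('yk',(332,245),.135),('pan',(460,230),0.034),('bedTL',(229,188),.06),('bedTR',(399,172),.06)]:
    print(n,px2w(K,E,uv,z).round(3))
T=toolT();print(T.round(2)); c=T@bot.calibration('wrist')['hand_eye'];print(c.round(3))
for psi in np.arange(-3,3.2,.5):
  s=bot.solve_ik([.42,0.02,.33],q_of(psi)); print(round(psi,2), None if s is None else np.round(s,2))
E
```

```text
post [[0.54  0.066 0.146]]
idx [[0.456 0.011 0.096]]
clamp [[ 0.638 -0.062  0.134]]
yk [[ 0.445 -0.042  0.135]]
pan [[ 0.478 -0.386  0.034]]
bedTL [[0.599 0.221 0.06 ]]
bedTR [[ 0.633 -0.226  0.06 ]]
[[ 0.23 -0.    0.97  0.13]
 [-0.97  0.    0.23 -0.54]
 [-0.   -1.   -0.    0.23]
 [ 0.    0.    0.    1.  ]]
[[ 0.23  -0.92  -0.317  0.208]
 [-0.973 -0.217 -0.076 -0.517]
 [ 0.001  0.326 -0.945  0.374]
 [ 0.     0.     0.     1.   ]]
-3.0 [-0.13  0.03 -0.31  1.24  0.   -1.84]
-2.5 [-0.13  0.03 -0.31  1.24  0.   -2.34]
-2.0 [-0.13  0.03 -0.31  1.24  0.   -2.84]
-1.5 [-0.13  0.03 -0.31  1.24  0.    2.94]
-1.0 [-0.13  0.03 -0.31  1.24  0.    2.44]
-0.5 [-0.13  0.03 -0.31  1.24  0.    1.94]
0.0 [-0.13  0.03 -0.31  1.24  0.    1.44]
0.5 [-0.13  0.03 -0.31  1.24  0.    0.94]
1.0 [-0.13  0.03 -0.31  1.24  0.    0.44]
1.5 [-0.13  0.03 -0.31  1.24  0.   -0.06]
2.0 [-0.13  0.03 -0.31  1.24  0.   -0.56]
2.5 [-0.13  0.03 -0.31  1.24  0.   -1.06]
3.0 [-0.13  0.03 -0.31  1.24  0.   -1.56]
```

```bash
python3 - <<'E'
from shot import *
bot.move_pose([.46,-.02,.30],q_of(np.pi/2))
wshot('w1');print(bot.read_clock(),np.round(bot.read_joint_positions(),2))
E
```

```text
3.7083 [-0.21  0.12 -0.28  1.17 -0.   -0.2 ]
```

View pics/w1.png

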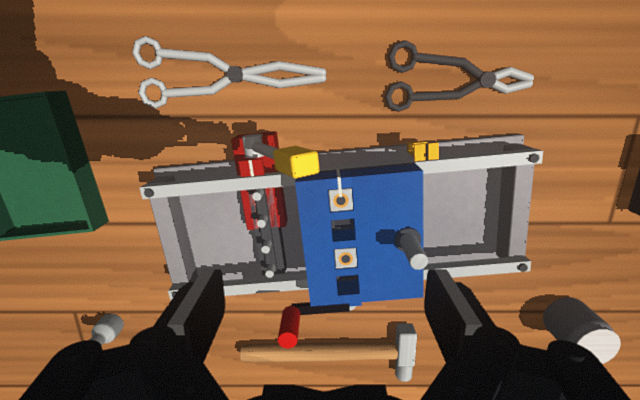

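```bash
python3 - <<'E'
import cv2
im=cv2.imread('pics/w1.png')[120:360,140:460]
cv2.imwrite('pics/w1z.png',cv2.resize(im,None,fx=2.5,fy=2.5,interpolation=cv2.INTER_CUBIC))
E
```

```text
(no output)
```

View pics/w1z.png

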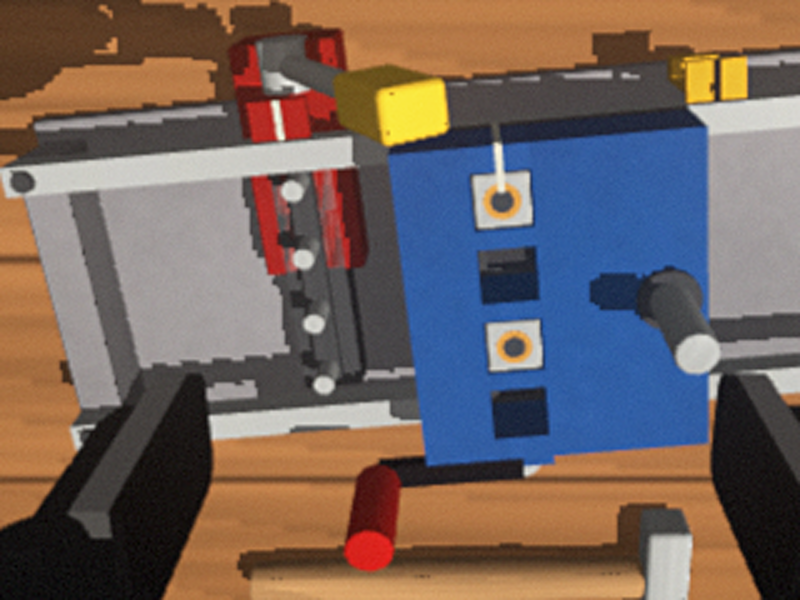

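```bash
python3 - <<'E'
from shot import *
T=np.load('pics/w1.npy');K,E=extr('wrist',T)
z=lambda a,b:(a/2.5+140,b/2.5+120)
P={}
for n,uv,h in [('idx',z(496,141),.096),('die0',z(501,201),.096),('die2',z(514,347),.096),('work',z(717,78),.061),('ko',z(278,120),.061),('FR',z(390,153),.096),('FL',z(705,125),.096),('RR',z(427,464),.096),('RL',z(708,441),.096),('post',z(697,354),.146),('knob',z(369,551),.134),('railA',(149,191),.06),('railB',(534,157),.06),('railC',(523,268),.06),('pin0',z(292,190),.058),('pin3',z(323,383),.058)]:
    P[n]=px2w(K,E,uv,h)[0];print(n,P[n].round(4))
a=np.array([P['FL']-P['FR'],P['RL']-P['RR'],P['railB']-P['railA']]);print(np.degrees(np.arctan2(-a[:,0],a[:,1])),np.linalg.norm(a,axis=1))
b=np.array([P['die2']-P['die0'],P['RR']-P['FR'],P['RL']-P['FL'],P['pin3']-P['pin0']]);print(np.degrees(np.arctan2(b[:,1],b[:,0])),np.linalg.norm(b,axis=1))
E
```

```text
idx [ 0.4704 -0.0075  0.096 ]
die0 [ 0.4962 -0.0051  0.096 ]
die2 [0.5642 0.0015 0.096 ]
work [0.4516 0.0899 0.061 ]
ko [ 0.4702 -0.1029  0.061 ]
FR [ 0.4755 -0.0507  0.096 ]
FL [0.4638 0.0767 0.096 ]
RR [ 0.6249 -0.0376  0.096 ]
RL [0.6125 0.0913 0.096 ]
post [0.5402 0.0675 0.146 ]
knob [ 0.6416 -0.0612  0.134 ]
railA [ 0.4972 -0.2212  0.06  ]
railB [0.4583 0.2086 0.06  ]
railC [0.5964 0.2215 0.06  ]
pin0 [ 0.5039 -0.0994  0.058 ]
pin3 [ 0.6048 -0.0903  0.058 ]
[5.22791283 5.50862673 5.17744829] [0.12792395 0.12944074 0.4315671 ]
[5.59659823 5.01005958 5.59029716 5.12269982] [0.06833637 0.15001754 0.14938527 0.10126405]
```

```bash
cat >> shot.py <<'E'
TH=np.radians(5.25)
XD=np.array([np.cos(TH),np.sin(TH),0]);YD=np.array([-np.sin(TH),np.cos(TH),0])
IDX0=np.array([.4704,-.0075,0]); 
def pivot(idx): return idx+.164*XD
def knob_at(idx,a):
    d=np.sin(a)*XD-np.cos(a)*YD
    return pivot(idx)+.07*d
def clamp_swing(idx,a0,a1,z=.103,n=6,speed=.06):
    """grip knob jaw tangential, swing"""
    p=knob_at(idx,a0);p[2]=z
    bot.set_gripper(.6)
    bot.move_pose([p[0],p[1],.24],q_of(TH+a0))
    bot.move_linear(p,.12)
    bot.set_gripper(0,50)
    print('grip w',bot.read_gripper_width())
    for a in np.linspace(a0,a1,n+1)[1:]:
        p=knob_at(idx,a);p[2]=z
        bot.move_linear(p,speed,rotation=q_of(TH+a))
        print(round(a,2),np.round(bot.read_ft_force(),1))
    bot.set_gripper(.6)
    bot.move_linear([p[0],p[1],.24],.15)
E
python3 - <<'E'
from shot import *
clamp_swing(IDX0,0,.93)
print(bot.read_clock())
bot.move_pose([.50,-.02,.30],q_of(np.pi/2+TH)); wshot('w2');print(bot.read_clock())
E
```

```text
grip w 0.23634724197825702
0.16 [4.7 0.2 6. ]
0.31 [4.5 1.3 4.8]
0.46 [4.9 0.3 4.6]
0.62 [ 5.5 -0.3  4.8]
0.78 [ 5.4 -0.   4.5]
0.93 [ 6.  -1.2  4.6]
10.6
11.475
```

View pics/w2.png

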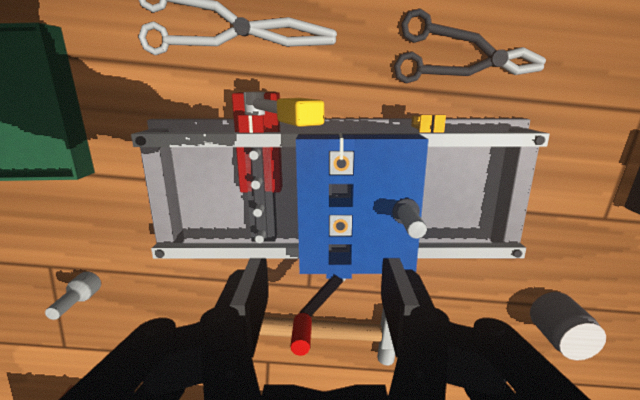

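```bash
python3 - <<'E'
from shot import *
T=np.load('pics/w2.npy');K,E=extr('wrist',T)
for n,uv,h in [('idx',(341,138),.096),('die0',(341,163),.096),('die2',(340.5,226),.096),('work',(431.5,124),.061),('ko',(251,124),.061),('post',(417,229),.146),('knob',(301,347),.134)]:
    p=px2w(K,E,uv,h)[0];print(n,p.round(4),'x',round(p@XD,4),'y',round(p@YD,4))
print(knob_at(IDX0,.9))
import cv2
im=cv2.imread('pics/w2.png')[80:180,220:460];cv2.imwrite('pics/w2z.png',cv2.resize(im,None,fx=3.3,fy=3.3,interpolation=cv2.INTER_CUBIC))
E
```

```text
idx [ 0.4709 -0.0077  0.096 ] x 0.4682 y -0.0507
die0 [ 0.4958 -0.005   0.096 ] x 0.4932 y -0.0504
die2 [0.5639 0.0017 0.096 ] x 0.5617 y -0.0499
work [0.4528 0.0887 0.061 ] x 0.459 y 0.0469
ko [ 0.4703 -0.1025  0.061 ] x 0.4589 y -0.1451
post [0.5394 0.0673 0.146 ] x 0.5433 y 0.0176
knob [ 0.6925 -0.029   0.134 ] x 0.6869 y -0.0923
[ 0.69229635 -0.0308066   0.        ]
```

View pics/w2z.png

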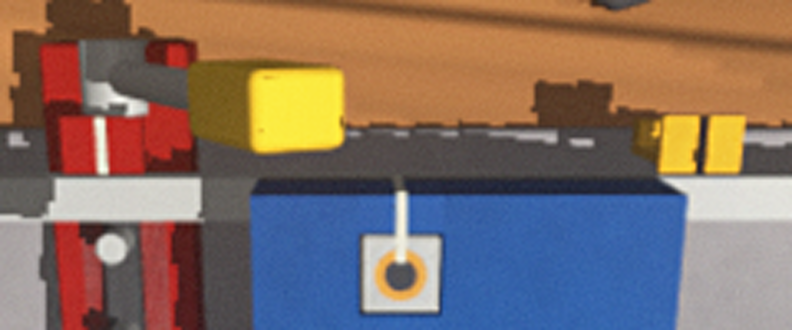

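```bash
cat >> shot.py <<'E'
def slide(idx,dy,release=True):
    p=idx+.075*XD+.068*YD
    q=q_of(np.pi/2+TH)
    bot.set_gripper(.6)
    bot.move_pose([p[0],p[1],.26],q)
    p[2]=.108
    bot.move_linear(p,.12)
    bot.set_gripper(0,50); print('w',bot.read_gripper_width())
    p=p+dy*YD
    bot.move_linear(p,.06); bot.wait(.3)
    q2=np.array(bot.read_position()); print(np.round(q2-p,4),np.round(bot.read_ft_force(),1))
    bot.set_gripper(.6)
    bot.move_linear([p[0],p[1],.28],.2)
    return idx+dy*YD
E
python3 - <<'E'
from shot import *
i=slide(IDX0,-.0948); print(i)
np.save('idx.npy',i)
p=np.array([.50,-.02,.30])-.095*YD
bot.move_pose(p,q_of(np.pi/2+TH)); im,T=wshot('w3');print(bot.read_clock())
im=im[80:180,220:460,::-1];cv2.imwrite('pics/w3z.png',cv2.resize(im,None,fx=3.3,fy=3.3,interpolation=cv2.INTER_CUBIC))
E
```

```text
w 0.1956986406713428
[0.0003 0.0015 0.0007] [0.2 5.8 5.7]
[ 0.47907435 -0.10190231  0.        ]
17.9917
```

View pics/w3.png

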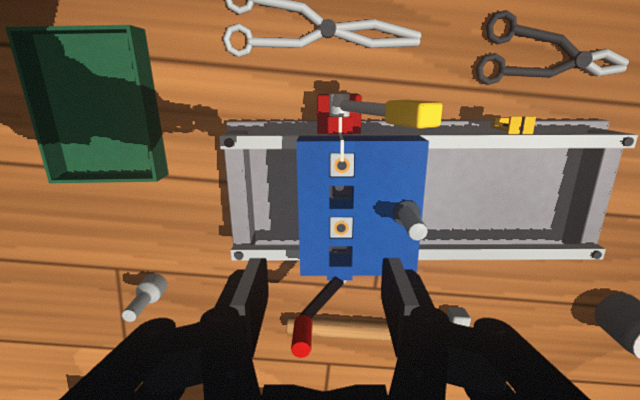

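View pics/w3z.png

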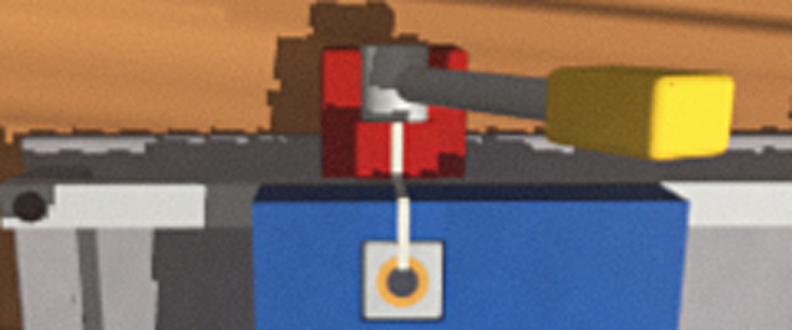

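```bash
python3 - <<'E'
from shot import *
T=np.load('pics/w3.npy');K,E=extr('wrist',T)
for n,uv,h in [('idx',(341.8,140),.096),('ko',(340.6,125.5),.061),('post',(417,231),.146),('knob',(301,350),.134)]:
    p=px2w(K,E,uv,h)[0];print(n,p.round(4),'x',round(p@XD,4),'y',round(p@YD,4))
E
```

```text
idx [ 0.4796 -0.1015  0.096 ] x 0.4683 y -0.145
ko [ 0.4699 -0.1022  0.061 ] x 0.4586 y -0.1448
post [ 0.5481 -0.0275  0.146 ] x 0.5433 y -0.0776
knob [ 0.7024 -0.1238  0.134 ] x 0.6882 y -0.1876
```

```bash
python3 - <<'E'
from shot import *
i=.4682*XD-.1448*YD; np.save('idx.npy',i)
clamp_swing(i,.91,-.02)
p=np.array([.50,-.02,.30])-.095*YD
bot.move_pose(p,q_of(np.pi/2+TH)); im,T=wshot('w4');print(bot.read_clock())
im=im[80:320,200:440,::-1];cv2.imwrite('pics/w4z.png',cv2.resize(im,None,fx=2.5,fy=2.5,interpolation=cv2.INTER_CUBIC))
E
```

```text
grip w 0.23932175965930771
0.76 [-2.8  0.   5.5]
0.6 [-2.2 -0.5  6.1]
0.45 [-2.4  1.5  6.3]
0.29 [-2.4  1.7  6.2]
0.14 [-2.1  1.5  5.9]
-0.02 [3.1 3.2 4.5]
25.6417
```

View pics/w4z.png

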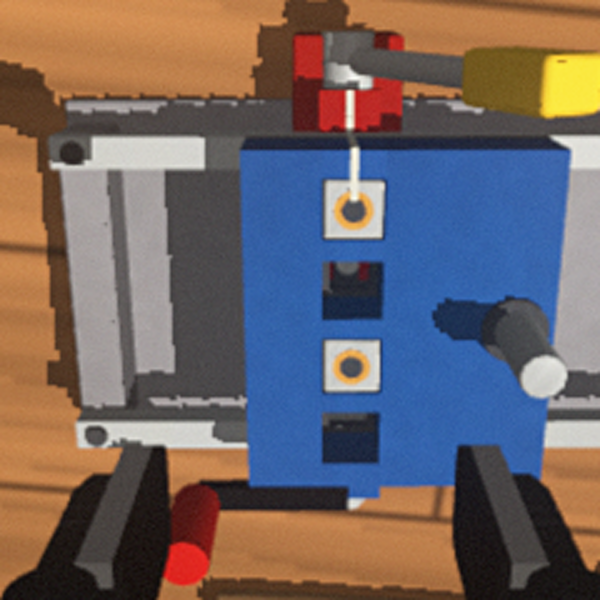

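```bash
python3 - <<'E'
from shot import *
T=np.load('pics/w3.npy');K,E=extr('wrist',T)
p=px2w(K,E,(430,115.5),.1546)[0];print('x',round(p@XD,4),'y',round(p@YD,4),'exp',.438,-.145+.068)
T=np.load('pics/w2.npy');K,E=extr('wrist',T)
p=px2w(K,E,(220+297/3.3,80+110/3.3),.1546)[0];print('x',round(p@XD,4),'y',round(p@YD,4))
P=lambda a,r=.12:.438*XD+(-.1448+r*np.sin(.5-a))*YD+np.array([0,0,.03+r*np.cos(.5-a)])
for r in(.098,.142):print(w2px(K,E,P(0,r)))
for a in (0,1): print(P(a),bot.solve_ik(P(a)-[0,0,.02],q_of(TH)))
E
```

```text
x 0.4394 y -0.078 exp 0.438 -0.07699999999999999
x 0.4393 y -0.0783
[[289.98259618 107.79583694]]
[[312.01256603 111.59770168]]
[ 0.44414781 -0.04682513  0.13530991] [-0.27059137  0.26182637 -0.61808774  0.69088222  0.          1.20857517]
[ 0.45467618 -0.16140456  0.13530991] [-0.49425627  0.32091436 -0.53095913  0.71892284  0.          0.98491027]
```

```bash
cat >> shot.py <<'E'
KX=.4385;KY=-.1450
def kpt(a): 
    p=KX*XD+(KY+.12*np.sin(.5-a))*YD+np.array([0,0,.03+.12*np.cos(.5-a)])
    return p-np.array([0,0,.019])
def knock_swing(a0,a1,n=10):
    p=kpt(a0)
    bot.set_gripper(.4)
    bot.move_pose([p[0],p[1],.26],q_of(TH))
    bot.move_linear(p,.12)
    bot.set_gripper(0,30); print('w',bot.read_gripper_width())
    for a in np.linspace(a0,a1,n+1)[1:]:
        p=kpt(a);bot.move_linear(p,.05);print(round(a,2),np.round(bot.read_ft_force(),1))
    bot.wait(.2);print(np.round(bot.read_position()-p,4))
    bot.set_gripper(.4)
    bot.move_linear([p[0],p[1],.26],.15)
E
python3 - <<'E'
from shot import *
knock_swing(0.0,1.02)
p=np.array([.50,-.02,.30])-.095*YD
bot.move_pose(p,q_of(np.pi/2+TH)); im,T=wshot('w5');print(bot.read_clock())
shot('top','top5')
E
```

```text
w 0.23571001039006748
0.1 [2.3 4.1 0.3]
0.2 [3.1 4.  0.1]
0.31 [ 3.4  3.4 -0.6]
0.41 [ 4.1  3.4 -1.4]
0.51 [ 4.2  3.8 -1.6]
0.61 [ 3.7  3.1 -1.5]
0.71 [ 3.5  3.2 -1.5]
0.82 [ 4.1  1.7 -0.3]
0.92 [ 4.6  1.5 -0. ]
1.02 [ 5.2  1.8 -0.8]
[ 0.0006 -0.0003  0.0002]
35.9083
```

View pics/w5.png

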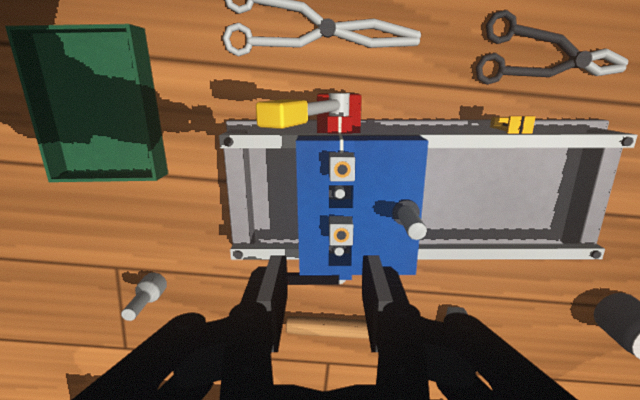

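View pics/top5.png

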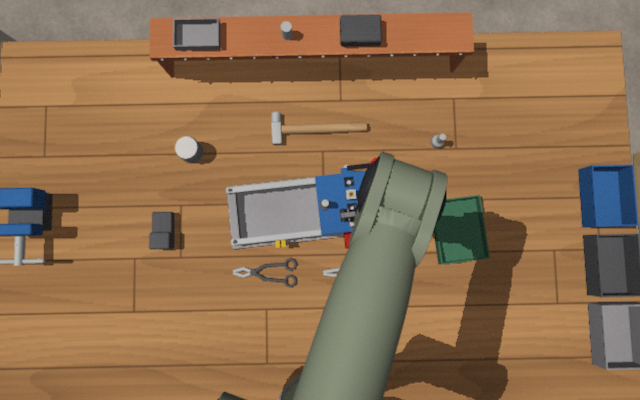

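```bash
python3 - <<'E'
from shot import *
T=np.load('pics/w5.npy');K,E=extr('wrist',T)
for uv in [(342,168),(341,235)]:
    p=px2w(K,E,uv,.118)[0];print('x',round(p@XD,4),'y',round(p@YD,4))
print('exp',.4682+.024,.4682+.092)
K,E=extr('top')
c=px2w(K,E,[(431,202),(481,196),(489,259),(439,264)],.034);print(c.round(3),c.mean(0).round(3),np.linalg.norm(c-np.roll(c,1,0),axis=1))
E
```

```text
x 0.4917 y -0.1451
x 0.5607 y -0.145
exp 0.4922 0.5602
[[ 0.554 -0.312  0.034]
 [ 0.567 -0.446  0.034]
 [ 0.4   -0.459  0.034]
 [ 0.39  -0.327  0.034]] [ 0.478 -0.386  0.034] [0.16474922 0.1347336  0.16757379 0.13277176]
```

```bash
cat >> shot.py <<'E'
QY=q_of(np.pi/2+TH)
def pick(xp,yp=-.1449,z=.0995):
    p=xp*XD+yp*YD
    bot.set_gripper(.5)
    bot.move_pose([p[0],p[1],.25],QY)
    p[2]=z
    hit=bot.move_linear([p[0],p[1],z],.08,until_force=12)
    print('hit',hit,np.round(bot.read_position(),4))
    bot.set_gripper(0,60); print('w',bot.read_gripper_width())
    bot.move_linear([p[0],p[1],.25],.1); print('w',bot.read_gripper_width(),np.round(bot.read_ft_force(),1))
E
python3 - <<'E'
from shot import *
pick(.492)
bot.move_pose([.50,-.386,.30],QY); wshot('w6'); shot('top','top6');print(bot.read_clock())
E
```

```text
hit False [ 0.5035 -0.0994  0.0999]
w 0.2628875694982875
w 0.26560600605909107 [ 0.6  1.2 -1.4]
41.7417
```

View pics/w6.png

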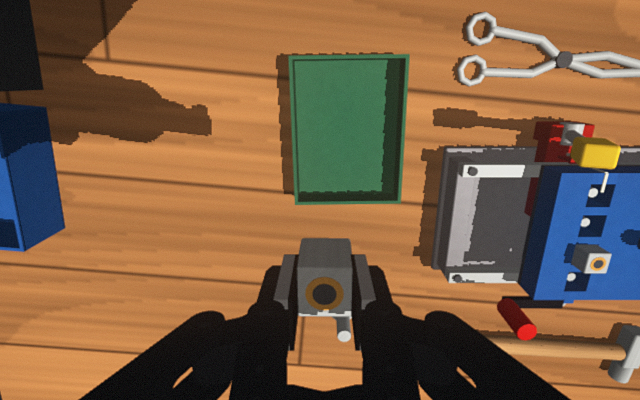

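```bash
python3 - <<'E'
from shot import *
T=np.load('pics/w6.npy');K,E=extr('wrist',T)
c=px2w(K,E,[(289,57),(409,55),(402,203),(295,204)],.034);print(c.round(3),c.mean(0).round(3),np.linalg.norm(c-np.roll(c,1,0),axis=1))
E
```

```text
[[ 0.399 -0.433  0.034]
 [ 0.385 -0.305  0.034]
 [ 0.552 -0.285  0.034]
 [ 0.565 -0.416  0.034]] [ 0.475 -0.36   0.034] [0.16759594 0.12875014 0.16833036 0.13128117]
```

```bash
python3 - <<'E'
from shot import *
yaw=np.radians(6.3);px=np.array([np.cos(yaw),np.sin(yaw),0])
p=np.array([.475,-.360,0])-.035*px
bot.move_linear([p[0],p[1],.12],.2)
print(bot.move_linear([p[0],p[1],.020],.08,until_force=12),np.round(bot.read_position(),4))
bot.set_gripper(.45); bot.move_linear([p[0],p[1],.25],.15)
pick(.5605)
bot.move_pose([.50,-.36,.30],QY); wshot('w7');print(bot.read_clock())
E
```

```text
False [ 0.4406 -0.3642  0.0206]
hit False [ 0.5717 -0.0931  0.0999]
w 0.262625930724056
w 0.26086186391635646 [ 0.  -1.1 -0.6]
52.7333
```

View pics/w7.png

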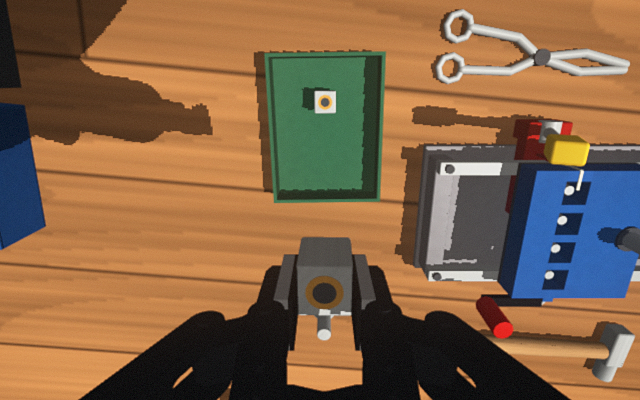

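```bash
python3 - <<'E'
from shot import *
T=np.load('pics/w7.npy');K,E=extr('wrist',T)
c=px2w(K,E,[(265,53),(385,52),(380,202),(275,203)],.034);m=c.mean(0);print(m.round(3))
yaw=np.radians(6.3);px=np.array([np.cos(yaw),np.sin(yaw),0])
p=np.array([m[0],m[1],0])+.035*px
bot.move_linear([p[0],p[1],.12],.2)
print(bot.move_linear([p[0],p[1],.020],.08,until_force=12),np.round(bot.read_position(),4))
bot.set_gripper(.45); bot.move_linear([p[0],p[1],.25],.15)
bot.move_pose([.50,-.30,.30],QY); wshot('w8');print(bot.read_clock())
E
```

```text
[ 0.475 -0.36   0.034]
False [ 0.5105 -0.3563  0.0207]
57.6167
```

View pics/w8.png

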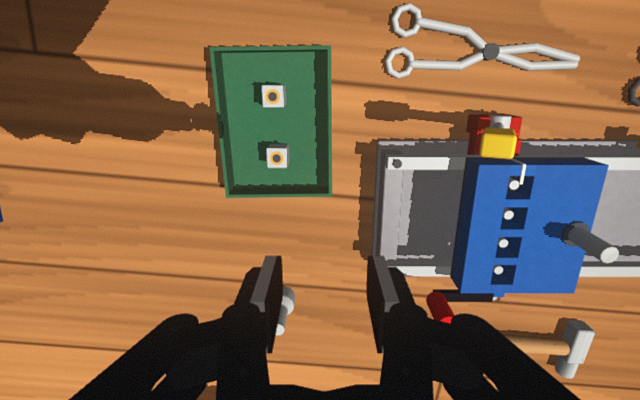

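```bash
python3 - <<'E'
from shot import *
T=np.load('pics/w8.npy');K,E=extr('wrist',T)
for a in (.8,.9,1,):print(a,w2px(K,E,kpt(a)+[0,0,.019]))
knock_swing(1.0,-.02)
p=np.array([.50,-.02,.30])-.095*YD
bot.move_pose(p,QY); im,T=wshot('w9');print(bot.read_clock())
E
```

```text
0.8 [[519.22002417 142.74788658]]
0.9 [[503.57884933 141.89570273]]
1 [[488.31973335 140.85326082]]
w 0.23165268050204513
0.9 [ 1.8 -0.9  3.3]
0.8 [ 3.4 -1.1  4.2]
0.69 [ 3.7 -1.5  3.5]
0.59 [ 4.5 -1.4  0.7]
0.49 [ 4.4 -0.9  1.3]
0.39 [ 5.4 -1.5  1.6]
0.29 [ 4.9 -1.3  1.3]
0.18 [ 5.1 -1.6  1.3]
0.08 [ 5.4 -1.6  0.6]
-0.02 [ 2.2 -6.6  9.1]
[ 0.0007 -0.0015  0.0009]
68.05
```

View pics/w9.png

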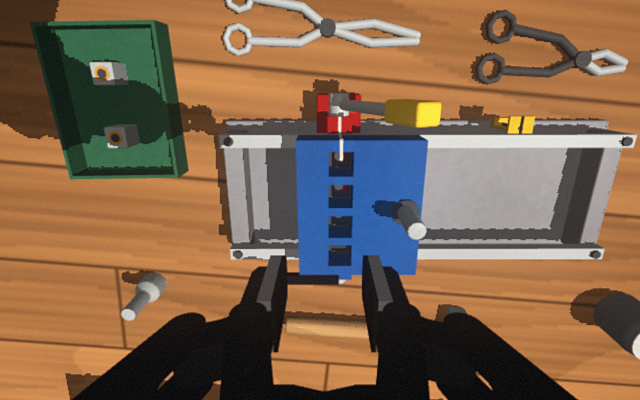

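```bash
python3 - <<'E'
from shot import *
i=.4682*XD-.1449*YD
clamp_swing(i,0,.93)
i=slide(i,.1940); 
p=np.array([.50,-.02,.30])+.0985*YD
bot.move_pose(p,QY); im,T=wshot('w10');print(bot.read_clock())
im=im[80:180,220:460,::-1];cv2.imwrite('pics/w10z.png',cv2.resize(im,None,fx=3.3,fy=3.3,interpolation=cv2.INTER_CUBIC))
E
```

```text
grip w 0.2428813589224736
0.16 [3.1 0.7 4.9]
0.31 [3.8 0.7 6. ]
0.46 [3.1 0.6 4.9]
0.62 [3.7 0.3 5.4]
0.78 [5.  0.2 5.7]
0.93 [ 4.7 -1.1  4.6]
w 0.1935232157253865
[ 0.0005 -0.0023  0.0007] [-1.7 -7.6  7.5]
83.3417
```

View pics/w10.png

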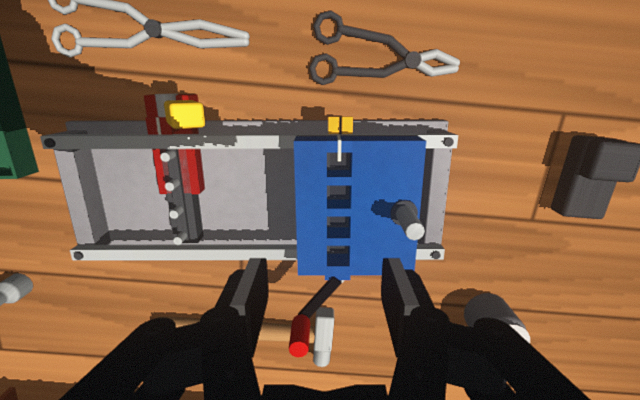

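View pics/w10z.png

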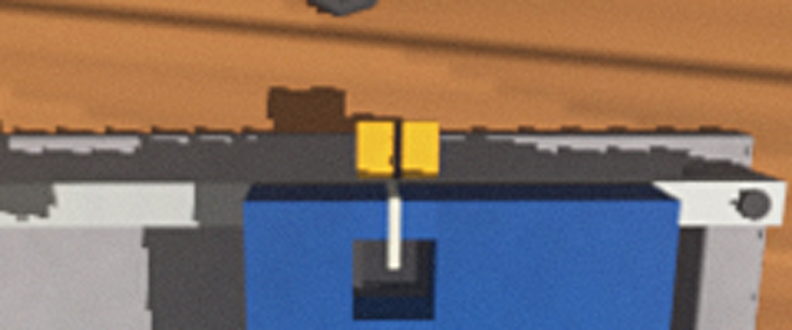

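```bash
python3 - <<'E'
from shot import *
T=np.load('pics/w10.npy');K,E=extr('wrist',T)
for n,uv,h in [('idx',(339.4,140.4),.096),('work',(340.6,125.5),.061),('knob',(299,350),.134)]:
    p=px2w(K,E,uv,h)[0];print(n,p.round(4),'x',round(p@XD,4),'y',round(p@YD,4))
E
```

```text
idx [0.4627 0.0886 0.096 ] x 0.4689 y 0.0459
work [0.4525 0.0902 0.061 ] x 0.4588 y 0.0485
knob [0.6855 0.0665 0.134 ] x 0.6887 y 0.0035
```

```bash
python3 - <<'E'
from shot import *
i=.4682*XD+.0463*YD
i=slide(i,.0047)
p=np.array([.50,-.02,.30])+.0985*YD
bot.move_pose(p,QY); im,T=wshot('w11');print(bot.read_clock())
im=im[80:180,220:460,::-1];cv2.imwrite('pics/w11z.png',cv2.resize(im,None,fx=3.3,fy=3.3,interpolation=cv2.INTER_CUBIC))
E
```

```text
w 0.19215347640228178
[ 0.0004 -0.0011  0.0006] [-0.8 -3.   6.1]
88.3833
```

View pics/w11z.png

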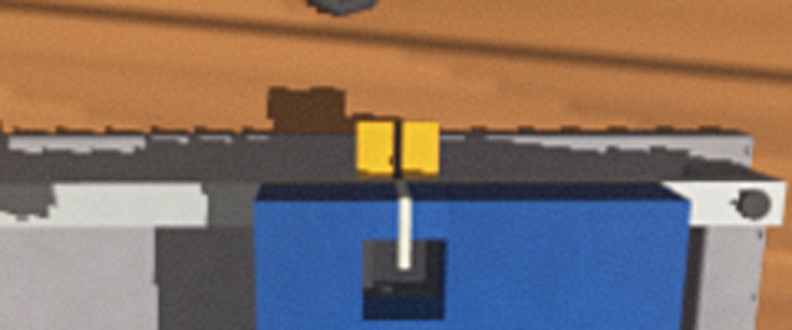

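```bash
python3 - <<'E'
from shot import *
i=.4682*XD+.0490*YD
clamp_swing(i,.91,-.02)
p=np.array([.50,-.02,.30])+.0985*YD
bot.move_pose(p,QY); im,T=wshot('w12');print(bot.read_clock())
im=im[80:180,220:460,::-1];cv2.imwrite('pics/w12z.png',cv2.resize(im,None,fx=3.3,fy=3.3,interpolation=cv2.INTER_CUBIC))
bot.move_pose([.50,-.20,.36],QY); wshot('w13')
bot.goto_joints([-1.473, 0.326, -0.193, 1.052, 0, 1.437]);shot('side','side12');shot('top','top12');
E
```

```text
grip w 0.2421456974155104
0.76 [-2.3 -0.   4.5]
0.6 [-2.4  0.3  5.4]
0.45 [-2.6  1.   6.4]
0.29 [-2.1  1.9  7. ]
0.14 [-2.1  1.4  5.9]
-0.02 [2.8 2.3 4.7]
95.9667
```

View pics/w12.png

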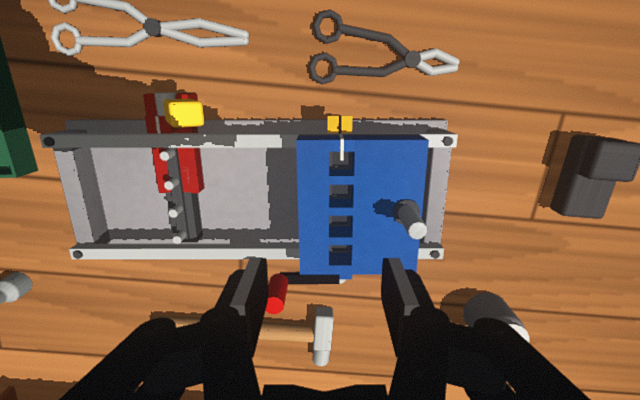

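View pics/w12z.png

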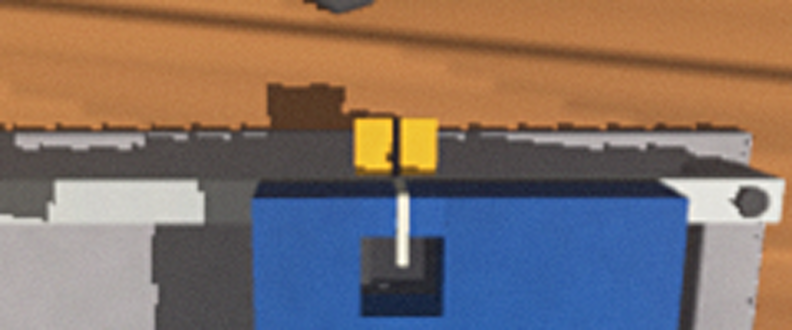

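View pics/w13.png

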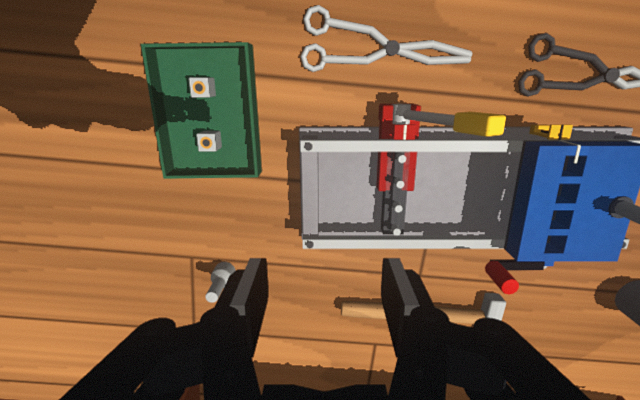

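View pics/top12.png

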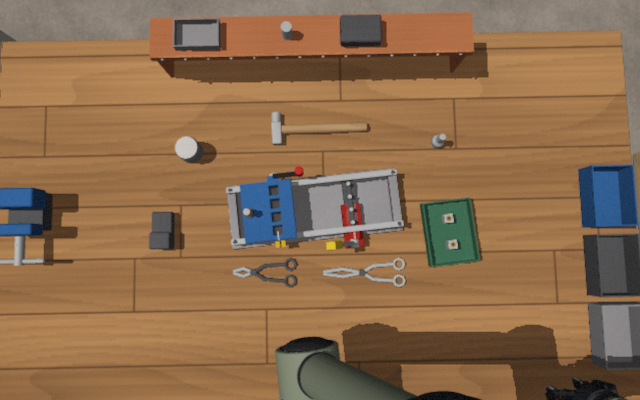

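```bash
python3 - <<'E'
from shot import *
T=np.load('pics/w12.npy');K,E=extr('wrist',T)
for n,uv,h in [('idx',(342,140),.096),('work',(340.2,124.5),.061),('knob',(275,307),.134)]:
    p=px2w(K,E,uv,h)[0];print(n,'x',round(p@XD,4),'y',round(p@YD,4))
bot.close_job()
E
```

```text
idx x 0.4697 y 0.0516
work x 0.4589 y 0.0512
knob x 0.6354 y -0.0168
the job is handed in; nothing more can be done
```

I finished the job and handed it in at about 97 s of robot time. `close_job()` gives no verdict, so the results below come from my own camera checks.

**What I did:**
1. I unlocked the clamp, slid the carriage to the red knockout mark and locked it there.
2. I threw the knockout lever, which raised two dies, in recesses 0 and 2. Recesses 1 and 3 were empty.
3. I put both dies in the green pan. The pan had been knocked about 26 mm during the run, so I measured its position again before placing them.
4. I threw the lever back, unlocked the clamp, slid the carriage to the yellow mark and locked it. The first slide stopped about 2.5 mm short, so I corrected it before locking.

**Last checks:**
- **Carriage at the yellow mark:** the line is about 0.4 mm from the mark in the last wrist picture. It was about 0.6 mm before locking, and the tolerance is 4 mm.
- **Carriage at the red mark:** the line was within about 1 mm when I locked it there.
- **Clamp:** the knob is back at its locked angle.
- **Knockout lever:** it is at its rest position with the pins down.
- **Dies and pan:** both dies stand upright inside the pan, and the pan lies flat.
- **Other tools:** they look unmoved in the top view, and the arm is back at its start pose, clear of everything.

**Disagreement:** in the last wrist picture both the line and the mark read about 2.5 mm farther along the rails than before. I took that as a common camera offset, since the distance between them stayed the same.

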